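# Lock away and book in the morning's parcels

### The job

Put all the small brown parcels on the desk into the grey lockbox, lower its lid fully shut without slamming it, then swing the hasp down until it lies home over its staple. Then pick up the scanner, aim its window squarely at the middle of the label on the lockbox's front from about 8 cm and hold it still for two seconds, and put it back flat on its pad, leaving the other desk things alone.

Things in the scene. Friction and masses are not known exactly. Their poses are not given: they have to be found in the camera images.
- lockbox: Grey steel parcel lockbox fixed to the desk: open tray 220 x 280 x 100 mm (x, y, z) with 4 mm walls and floor. Origin: centre of its underside; z up. Its front, with hasp staple and label, faces its own -x; the lid is hinged along the top edge of its +x side. The staple is a steel loop in the middle of the front, 40 to 58 mm above the desk, standing 23 mm out.
- label (a point): Centre of the white barcode label, 70 mm wide and 45 mm high, on the lockbox's upright front face, at (-111.5, -90, 58) mm in the lockbox frame; it faces the lockbox's -x. Orientation as the lockbox.
- lid (a joint): Lid angle (rad): 0 shut on the tray, 1.57 upright, 1.9 fully open. Flat steel plate 224 x 280 x 6 mm. Hinge line along the lockbox's y at x = +110, z = 100 mm of its frame (level with the plate's underside). Stiff: it stays where it is left and must be pushed all the way down, with 2 to 5 N at its free edge.
- lid_edge (a point): Middle of the lid's free edge, half-way through its thickness, 224 mm from the hinge. Orientation as the lid.
- hasp (a joint): Hasp angle (rad) from the lid: 0 = hanging flat on the lockbox front, staple through its slot; grows as the strap swings out and up (lid shut: 1.57 straight out, 3.14 straight up). Bright steel strap 44 mm wide, 74 long, 4 thick, slot 20 x 18 mm from 46 to 64 mm below its hinge. Stays where left; 1 N moves it. When home the staple sticks out of the slot: push on the upper 40 mm.
- hasp_hinge (a point): Middle of the hasp's hinge on the lid's free edge, 226 mm from the lid hinge; with the lid shut it is at (-116, 0, 104) mm in the lockbox frame. The hinge line runs along the lockbox's y. Orientation as the lid.
- pad: Black rubber charging pad 200 x 100 x 4 mm (x, y, z), fixed to the desk. Origin: centre of its underside.
- scanner: Hand-held bar-shaped barcode scanner, white with a black head, a square bar 150 x 34 x 34 mm, about 150 g. Origin: centre of its underside; its long axis is x, the glass window is in the +x end (the head). It lies on the pad at the start.
- window (a point): Centre of the scanner's glass window, at (75, 0, 17) mm in the scanner frame; it looks along the scanner's +x. It reads a label that its line of sight meets within 20 mm of the label's centre, from 40 to 130 mm, within about 17 degrees of square, held still in the hand for a second.
- bell: Brass desk bell, 84 mm across, 50 mm high; to be left alone.
- pen_cup: White ceramic pen cup, 74 mm across, 95 mm high; to be left alone.
- tape_roll: Clear roll of tape lying flat, 90 mm across, 30 mm high; to be left alone.
- parcel_a: Small brown cardboard parcel, 75 x 50 x 40 mm (x, y, z), rigid, 80 to 170 g. Origin: centre of its underside. May be absent.
- parcel_b: Small brown cardboard parcel, 68 x 56 x 50 mm (x, y, z), rigid, 80 to 170 g. Origin: centre of its underside. May be absent.
- parcel_c: Small brown cardboard parcel, 72 x 44 x 32 mm (x, y, z), rigid, 80 to 170 g. Origin: centre of its underside. May be absent.
- parcel_d: Small brown cardboard parcel, 60 x 50 x 55 mm (x, y, z), rigid, 80 to 170 g. Origin: centre of its underside. May be absent.
- parcel_e: Small brown cardboard parcel, 75 x 40 x 36 mm (x, y, z), rigid, 80 to 170 g. Origin: centre of its underside. May be absent.

How it is judged (in metres and radians):
On the way, in this order (a step that is already met when the one before it is completed fails the run):
1. every parcel lies inside the lockbox and the lid is shut (x of parcel_a in the frame of lockbox between -0.11 and 0.11 m and y of parcel_a in the frame of lockbox between -0.14 and 0.14 m and z of parcel_a in the frame of lockbox between -0.005 and 0.075 m and x of parcel_b in the frame of lockbox between -0.11 and 0.11 m and y of parcel_b in the frame of lockbox between -0.14 and 0.14 m and z of parcel_b in the frame of lockbox between -0.005 and 0.075 m and x of parcel_c in the frame of lockbox between -0.11 and 0.11 m and y of parcel_c in the frame of lockbox between -0.14 and 0.14 m and z of parcel_c in the frame of lockbox between -0.005 and 0.075 m and x of parcel_d in the frame of lockbox between -0.11 and 0.11 m and y of parcel_d in the frame of lockbox between -0.14 and 0.14 m and z of parcel_d in the frame of lockbox between -0.005 and 0.075 m and x of parcel_e in the frame of lockbox between -0.11 and 0.11 m and y of parcel_e in the frame of lockbox between -0.14 and 0.14 m and z of parcel_e in the frame of lockbox between -0.005 and 0.075 m and value of joint lid below 0.05 rad), for 0.2 s.
2. the hasp is down over its staple, lid still shut (all of step 1 and value of joint hasp below 0.14 rad), for 0.2 s.
3. the scanner, held in the gripper, is aimed at the label and kept still for a second (x of label in the frame of window between 0.04 and 0.13 m and y of label in the frame of window between -0.02 and 0.02 m and z of label in the frame of window between -0.02 and 0.02 m and angle between the x axis of scanner and the x axis of lockbox, either way round below 0.3 rad and linear speed of scanner below 0.03 m/s and angular speed of scanner below 0.3 rad/s and contact force between the fingers and scanner above 0.5 N and value of joint lid below 0.05 rad and value of joint hasp below 0.14 rad), for 1 s.
At the end, for the whole second after the job is handed in: Every parcel is inside the lockbox, the lid is shut (below 0.05 rad), the hasp is over its staple (below 0.14 rad), and the scanner lies flat and still on its pad, its middle within 40 mm of the pad's middle along each pad axis (all of step 2 and x of scanner in the frame of pad between -0.04 and 0.04 m and y of scanner in the frame of pad between -0.04 and 0.04 m and z of window in the frame of pad between 0.012 and 0.032 m and linear speed of scanner below 0.02 m/s); the robot touches nothing.
It fails at once if the bell, pen cup or tape roll is moved by more than 30 mm (distance of any of bell, pen_cup, tape_roll from where it was at the start of the episode above 0.03 m).
It fails at once if the lid is slammed (meeting the tray faster than 2.5 rad/s) (velocity of joint lid below -2.5 rad/s and value of joint lid below 0.4 rad).
Of parcel_a, parcel_b, parcel_c, parcel_d, parcel_e only 3 to 5 are there at a start; the rules pass over those that are not, and their reading is None.
At some moment in a run one of parcel_a, parcel_b, parcel_c, parcel_d, parcel_e, scanner may be knocked a few centimetres aside while the robot is not near it.
Once in a run the grip may slacken for a moment while it holds something.
It also fails if it takes over 210 s, if anything falls off the work surface, if the arm or the gripper's body presses on something with over 40 N, if the wrist force passes 120 N, or if a joint passes its speed limit or range.

### The arm

A 7-joint arm with a two-finger parallel gripper is mounted at the origin on the work surface. World frame = base frame: x ahead of the robot, y to its left, z up, the work surface at z = 0. Lengths are in m, angles in degrees, forces in N, time in s.
With the tool pointing down it reaches from about 0.425 to 0.875 m from the base axis. Payload 4.7 kg.
Tool frame: the origin (TCP) lies at the centre of the arm's flange, where the gripper is bolted on; the fingertips stand 182 mm ahead of it and the grasp point (between the pads) lies 164 mm ahead of it (env.grip_depth is the distance from the TCP to the grasp point, in m); z points along the fingers, y is the line along which they close (so a half turn about z gives the same grasp; the last joint's range is limited). The gripper opens to 87 mm and grips with 3 to 60 N. Pads are 19 mm wide; open, the fingers measure 117 mm over their backs; the gripper's body (75 mm by 190 mm) begins 51 mm behind the grasp point.
Start: joints at [-72.302, 18.392, -4.016, 83.108, 1.295, 78.541, -3.26], TCP at [0.189, 0.622, 0.405] pointing down, gripper open.
Joint ranges: [-163.93, 163.93], [-17.29, 119.83], [-79.2, 71.16], [3.27, 140.29], [-89.18, 269.18], [5.43, 117.66], [-154.24, 154.24]. Speed limits (degrees/s): [147.25, 147.25, 180, 180, 180, 180, 180].

### API

Orientations are given as [roll, pitch, yaw] about the fixed x, y, z axes, in that order (R = Rz(yaw) Ry(pitch) Rx(roll)).
In Python, from cell import env gives the robot as it stands. The module is installed in compiled form; this text tells all that it offers.
- The arm moves only by the tool send_rows, never from a script. Its arguments are lists of equal length, an entry for each row: "xyz": the shift along the tool's x, y, z in m, a list of three; "rotation": the turn, a rotation vector about the tool's x, y, z in rad, a list of three; "jaw": the opening, from 0 (shut) to 1 (fully open). A call has 1 to 20 rows; each row shifts and turns the commanded pose from where the row before left it, along the tool's axes as they then stand; what a row does not reach is not made up. A row lasts 1/10 s, in which the tool goes at most 50 mm and 8.59 degrees, less where a joint would pass 70% of its speed; a pose out of reach is approached as far as the arm can. A call is refused whole if a number of a shift passes 0.05 or a number of a turn 0.15, either way. A call with a gripper value outside its range is refused whole. The fingers move at their own pace and stop on an object; "newtons" is the grip in N (left out, the last holds). Time passes only in rows, so rows that do not move let the fingers close. It gives the time, the measured TCP pose, the force, the opening and the grip force at its end, in the units of the state.
- env.get_obs(): the state, without advancing time (a new reading comes with each control period).
- env.read_camera(name): name is "scene" or "top"; returns a dict with "image" (420x560x3 uint8, blue, green, red), "fx", "fy", "cx", "cy" (pixels), "R" (3x3) and "t" (3): a world point X has camera coordinates R X + t. Camera axes: x right, y down, z forward; pixel columns grow to the right and rows downward; lengths in m; the calibration is good to about 2 mm. A picture is of the moment at which its call begins. There is no depth.
- env.sign_off(): hands the job in; it is judged then, once.
The state is a dict: "time_s": time; "qpos": joint angles; "joint_velocities": joint speeds; "effort": joint torques, N m; "tool_pos": TCP position; "tool_rot": TCP orientation; "force": force on the tool from outside, world axes, zero at the start; "wrist_torque": the same for the moment, N m; "grip_width": finger opening in m; "grasp_force": force on a finger pad.
Only numpy, scipy, OpenCV 4.12 (cv2) and the standard library are available. Lean on these libraries where they do the work, as an engineer would, in place of code of your own. Each camera call takes 0.05 s, during which the arm holds its last target. There are 200 camera calls.

## Working session

There is one attempt and no reset: what is moved stays moved. The work goes in short steps, Python scripts to look and compute and a tool call to move; the robot and the scene stay as the last step left them, time stands still between calls to the robot, and variables do not carry over. Pictures are saved under pics/ and viewed, at most 14 in all, crops included, and the job is handed in when it is done.

Besides the shell and the picture viewer there is one more tool, called as name(argument=value, ...) on one line, values as JSON. send_rows: Moves the arm, as the interface text tells. Its arguments: {"type":"object","properties":{"xyz":{"type":"array"},"rotation":{"type":"array"},"jaw":{"type":"array"},"newtons":{"type":"number"}},"required":["xyz","rotation","jaw"]}

```bash
mkdir -p pics; ls
python3 - <<'E'
from cell import env
import cv2
for n in("scene","top"):
    c=env.read_camera(n); cv2.imwrite(f"pics/{n}0.png",c["image"]); print(n,c["fx"],c["cx"],c["cy"],c["R"],c["t"])
o=env.get_obs(); print(o["tool_pos"],o["tool_rot"],o["grip_width"],o["time_s"],env.grip_depth)
E
```

```text
pics
scene 498.97628245253185 286.4644207263505 206.14427879015807 [[ 0.675868    0.73667306  0.02269916]
 [ 0.42165996 -0.36122903 -0.83169493]
 [-0.60448766  0.57168732 -0.55476868]] [-0.39747721 -0.17943437  1.65804848]
top 410.28101546680955 276.6537809769754 203.98206028228665 [[ 0.02914762 -0.99948573  0.01336784]
 [-0.99775985 -0.0298977  -0.05984492]
 [ 0.06021381 -0.01159356 -0.99811817]] [-0.06845404  0.61725646  1.0887205 ]
[0.18883578 0.62178443 0.40375994] [-1.79902488e+02  5.66347374e-03  1.63109635e+02] 0.08713515738533786 0.1 0.1635
```

View pics/scene0.png

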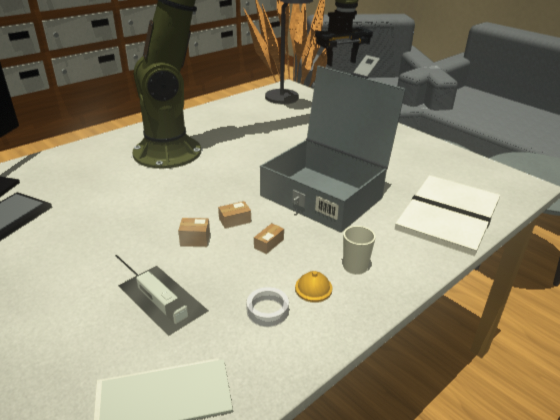

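View pics/top0.png

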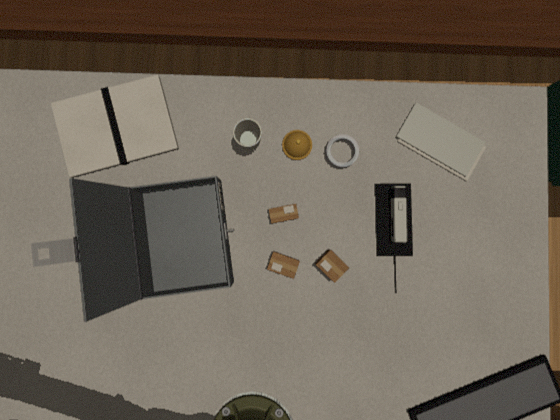

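The scene shows three brown parcels (top view at (283,213), (283,264), (331,265)). The lockbox's front faces world -y, with its lid open and leaning back. The scanner is on its pad at (397,218), and the bell, cup and tape lie at x-far.

```bash
cat > h.py <<'E'
from cell import env
import numpy as np, cv2
from scipy.spatial.transform import Rotation as Ro
def cam(n):
    c=env.read_camera(n); c["n"]=n; return c
def on(c,p,z):
    d=c["R"].T@np.array([(p[0]-c["cx"])/c["fx"],(p[1]-c["cy"])/c["fy"],1]); o=-c["R"].T@c["t"]
    return o+d*(z-o[2])/d[2]
def px(c,X):
    q=c["R"]@np.asarray(X,float)+c["t"]; return np.array([c["fx"]*q[0]/q[2]+c["cx"],c["fy"]*q[1]/q[2]+c["cy"]])
def brown(c):
    h=cv2.cvtColor(c["image"],cv2.COLOR_BGR2HSV)
    m=cv2.inRange(h,(5,90,50),(20,255,255)); m=cv2.morphologyEx(m,cv2.MORPH_CLOSE,np.ones((7,7)))
    cs,_=cv2.findContours(m,cv2.RETR_EXTERNAL,cv2.CHAIN_APPROX_NONE)
    return [k for k in cs if 150<cv2.contourArea(k)<2500]
def tool():
    o=env.get_obs(); return np.array(o["tool_pos"]),Ro.from_euler("xyz",o["tool_rot"],degrees=True)
def go(X,rpy):
    """shift (tool axes) and rotvec from the present pose to the target TCP pose"""
    p,R=tool(); T=Ro.from_euler("xyz",rpy,degrees=True)
    print("dtool",np.round(R.inv().apply(np.array(X)-p),3),"rotvec",np.round((R.inv()*T).as_rotvec(),3))
E
python3 - <<'E'
from h import *
t=cam("top"); s=cam("scene")
for k in brown(t):
    r=cv2.minAreaRect(k)
    print("top",np.round(r[0]),np.round(r[1]),round(r[2]))
    for z in(.032,.036,.04,.05,.055):
        b=np.array([on(t,p,z)[:2] for p in cv2.boxPoints(r)]); e=b[1]-b[0]; f=b[2]-b[1]
        print(z,b.mean(0).round(3),[round(float(np.linalg.norm(v))*1000) for v in(e,f)],[round(float(np.degrees(np.arctan2(v[1],v[0])))) for v in(e,f)])
for k in brown(s): print("scene",cv2.boundingRect(k))
a=cv2.resize(t["image"][160:310,210:430],None,fx=3.6,fy=3.6,interpolation=cv2.INTER_CUBIC); cv2.imwrite("pics/tc.png",a)
b=cv2.resize(s["image"][40:260,140:420],None,fx=2.7,fy=2.7,interpolation=cv2.INTER_CUBIC); cv2.imwrite("pics/sc.png",b)
E
```

```text
top [283. 265.] [29. 19.] 20
0.032 [ 0.458 -0.071] [50, 76] [-18, -108]
0.036 [ 0.459 -0.071] [50, 75] [-18, -108]
0.04 [ 0.459 -0.071] [50, 75] [-18, -108]
0.05 [ 0.46 -0.07] [50, 74] [-18, -108]
0.055 [ 0.46 -0.07] [49, 74] [-18, -108]
top [332. 266.] [26. 21.] 45
0.032 [ 0.459 -0.201] [56, 69] [-44, -133]
0.036 [ 0.459 -0.2  ] [56, 69] [-44, -133]
0.04 [ 0.459 -0.199] [56, 68] [-44, -133]
0.05 [ 0.46  -0.198] [55, 68] [-44, -133]
0.055 [ 0.461 -0.197] [55, 68] [-44, -133]
top [283. 213.] [15. 28.] 79
0.032 [ 0.594 -0.068] [75, 40] [-78, -168]
0.036 [ 0.594 -0.068] [75, 40] [-78, -168]
0.04 [ 0.593 -0.068] [75, 40] [-78, -168]
0.05 [ 0.593 -0.068] [74, 39] [-78, -168]
0.055 [ 0.593 -0.068] [74, 39] [-78, -168]
top [554. 283.] [200.  11.] 90
0.032 [ 0.434 -0.793] [30, 528] [-88, 179]
0.036 [ 0.434 -0.79 ] [30, 526] [-88, 179]
0.04 [ 0.434 -0.787] [30, 524] [-88, 179]
0.05 [ 0.436 -0.78 ] [29, 519] [-88, 179]
0.055 [ 0.436 -0.777] [29, 517] [-88, 179]
top [296. 144.] [29. 29.] 90
0.032 [ 0.78  -0.099] [78, 79] [-88, -179]
0.036 [ 0.779 -0.099] [78, 79] [-88, -179]
0.04 [ 0.779 -0.098] [78, 78] [-88, -179]
0.05 [ 0.777 -0.098] [77, 78] [-88, -179]
0.055 [ 0.776 -0.098] [77, 77] [-88, -179]
scene (296, 276, 36, 26)
scene (254, 224, 30, 29)
scene (179, 218, 29, 28)
scene (219, 202, 32, 24)
```

View pics/tc.png

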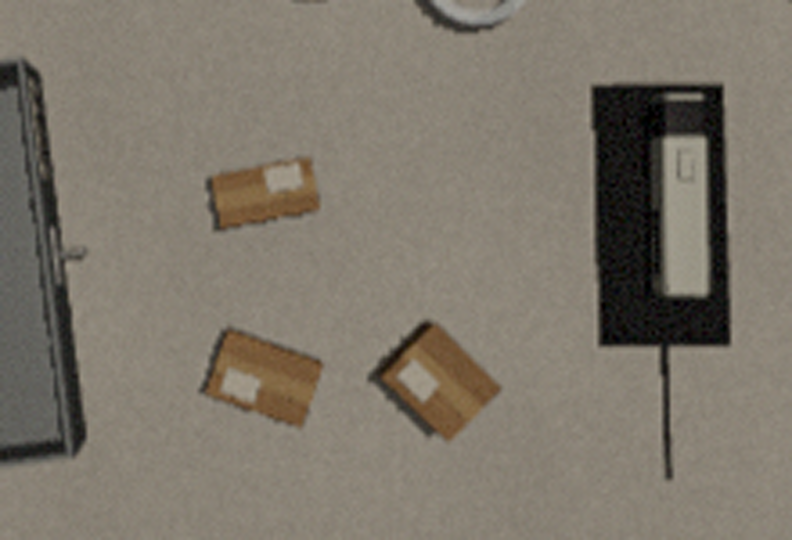

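View pics/sc.png

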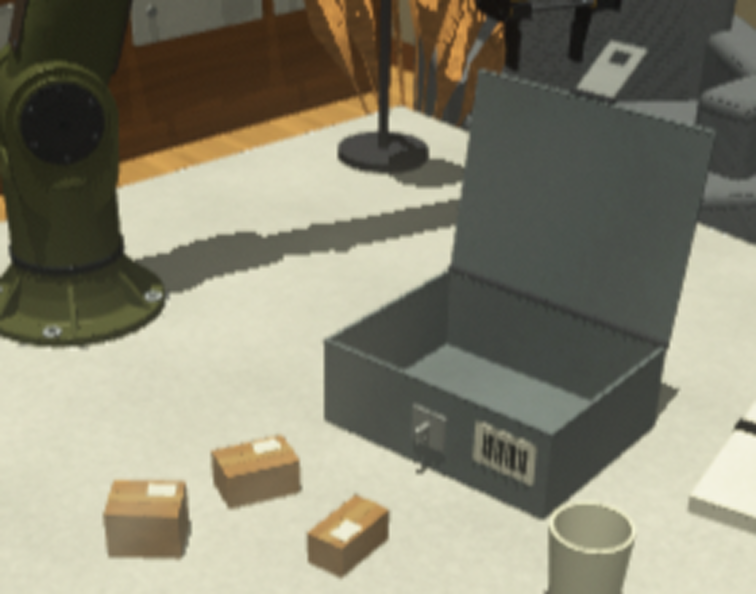

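The crops show parcel a (75x50) at left-bottom, b (68x56) rotated 45°, and e (75x40). The label centre is at scene pixel ~(327,207) and the staple is in the middle of the front. The hasp sticks out beyond the lid's free edge. Next, the lockbox pose.

Run:
```python
from h import *
t=cam("top"); s=cam("scene")
for p in[(217.5,177.5),(231,286.5)]: print("rim top",on(t,p,.1).round(3))
for p in[(260.4,166.7),(344,200.3)]: print("rim scene",on(s,p,.1).round(3))
# dark-grey tray mask in the scene: lines through the front's rim and bottom
for n,a,b in[("lid corner",None,None)]: pass
def tri(p,q):
    A=[];B=[]
    for c,u in((t,p),(s,q)):
        P=np.c_[c["R"],c["t"]]; n=((u[0]-c["cx"])/c["fx"],(u[1]-c["cy"])/c["fy"])
        for i in(0,1): r=n[i]*P[2]-P[i]; A.append(r[:3]);B.append(-r[3])
    return np.linalg.lstsq(np.array(A),np.array(B),rcond=None)[0].round(3)
S=lambda x,y:(x/2.7+140,y/2.7+40)
print("lid far corner",tri((72,178),S(713,130)),"near",tri((86,320),S(481,72)))
print("hasp tip mid",tri((32,253),S(630,45)),)
a=cv2.resize(t["image"][165:330,20:240],None,fx=3.6,fy=3.6,interpolation=cv2.INTER_CUBIC); cv2.imwrite("pics/tb.png",a)
h=cv2.cvtColor(t["image"],cv2.COLOR_BGR2HSV)
m=(t["image"][170:270,365:420].max(2)<40).astype(np.uint8)
m[:]=cv2.morphologyEx(m,cv2.MORPH_OPEN,np.ones((5,5)))
k=max(cv2.findContours(m,0,2)[0],key=cv2.contourArea); r=cv2.minAreaRect(k); 
bb=np.array([on(t,p+[365,170],.004)[:2] for p in cv2.boxPoints(r)]); print("pad",bb.mean(0).round(3),bb.round(3).tolist())
```

```text
rim top [0.676 0.101 0.1  ]
rim top [0.407 0.057 0.1  ]
rim scene [0.413 0.059 0.1  ]
rim scene [0.681 0.108 0.1  ]
lid far corner [0.64  0.355 0.323] near [0.367 0.315 0.317]
hasp tip mid [0.495 0.401 0.361]
pad [ 0.589 -0.37 ] [[0.683, -0.317], [0.689, -0.413], [0.494, -0.422], [0.488, -0.327]]
```

View pics/tb.png

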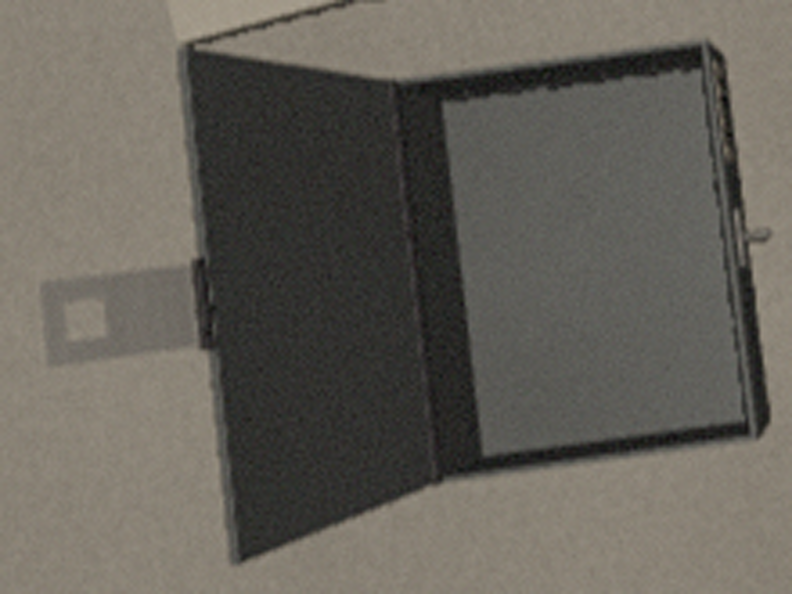

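```bash
cat >> h.py <<'E'
def plan(*wp):
    """way points (x,y,z,rpy or yaw): turn first, then shift in the turned tool axes"""
    p,R=tool()
    print("at",p.round(4),R.as_euler("xyz",degrees=True).round(1),round(env.get_obs()["time_s"],1))
    for w in wp:
        e=w[3] if np.ndim(w[3]) else (180,0,w[3])
        T=Ro.from_euler("xyz",e,degrees=True); X=np.array(w[:3]); rv=(R.inv()*T).as_rotvec(); d=T.inv().apply(X-p)
        print("turn",rv.round(3),"rows%.1f"%(np.linalg.norm(rv)/.15),"shift",d.round(3),"rows%.1f"%(np.linalg.norm(d)/.05)); p,R=X,T
E
python3 - <<'E'
from h import *
t=cam("top"); s=cam("scene")
P=lambda x,y:on(t,(x/3.6+20,y/3.6+165),.1)[:2]
hf,hn,ff,fn=P(398,82),P(437,482),P(708,42),P(757,437)
print("hinge",hf.round(3),hn.round(3),"front",ff.round(3),fn.round(3))
for a,b in((hf,hn),(ff,fn),(hf,ff),(hn,fn)): print(np.degrees(np.arctan2(*(a-b)[::-1])).round(1),np.linalg.norm(a-b).round(3))
C=np.mean([hf,hn,ff,fn],0); print("centre",C.round(4))
for yaw in(97.5,98.5,99.5):
  R=Ro.from_euler("z",yaw,degrees=True)
  print(yaw,[px(s,R.apply(v)+[*C,0]).round(1).tolist() for v in((-.1115,-.09,.058),(-.11,.14,.1),(-.11,-.14,.1),(-.134,0,.049),(-.11,.14,0),(-.11,-.14,0))])
plan((.19,.62,.56,163),(.30,.40,.56,72),(.459,-.071,.29,72),(.459,-.071,.185,72))
E
```

```text
hinge [0.644 0.316] [0.371 0.276] front [0.678 0.103] [0.407 0.059]
8.4 0.276
9.2 0.275
99.2 0.216
99.5 0.22
centre [0.5249 0.1887]
97.5 [[323.0, 208.0], [258.1, 164.7], [340.5, 201.3], [290.7, 201.8], [258.4, 194.9], [337.3, 233.3]]
98.5 [[324.0, 208.1], [258.0, 165.2], [341.7, 201.2], [291.4, 202.1], [258.3, 195.5], [338.5, 233.2]]
99.5 [[324.9, 208.1], [258.0, 165.8], [342.9, 201.1], [292.1, 202.4], [258.3, 196.0], [339.6, 233.1]]
at [0.1888 0.6219 0.4046] [-180.     0.   163.1] 0.4
turn [-0.     0.     0.002] rows0.0 shift [-0.002 -0.002 -0.155] rows3.1
turn [ 0.    -0.     1.588] rows10.6 shift [-0.175  0.173  0.   ] rows4.9
turn [0. 0. 0.] rows0.0 shift [-0.399  0.297  0.27 ] rows11.3
turn [0. 0. 0.] rows0.0 shift [ 0.    -0.     0.105] rows2.1
```

send_rows(xyz=[[0,0,-0.04],[0,0,-0.04],[0,0,-0.04],[0,0,-0.04],[0,0,0],[0,0,0],[0,0,0],[0,0,0],[0,0,0],[0,0,0],[0,0,0],[-0.035,0.035,0],[-0.035,0.035,0],[-0.035,0.035,0],[-0.035,0.035,0],[-0.035,0.035,0]], rotation=[[0,0,0.144],[0,0,0.144],[0,0,0.144],[0,0,0.144],[0,0,0.144],[0,0,0.144],[0,0,0.144],[0,0,0.144],[0,0,0.144],[0,0,0.144],[0,0,0.144],[0,0,0],[0,0,0],[0,0,0],[0,0,0],[0,0,0]], jaw=[1,1,1,1,1,1,1,1,1,1,1,1,1,1,1,1], newtons=20)

```text
time_s: 2.0
tool_pos: [0.3032, 0.4, 0.5649]
tool_rot: [-180.0, -0.0, 72.4]
force: [1.5, 0.3, 0.2]
grip_width: 0.0872
grasp_force: 0.0
```

send_rows(xyz=[[-0.033,0.025,0],[-0.033,0.025,0],[-0.033,0.025,0],[-0.033,0.025,0],[-0.033,0.025,0],[-0.033,0.025,0],[-0.033,0.025,0],[-0.033,0.025,0.02],[-0.033,0.025,0.04],[-0.033,0.025,0.04],[-0.033,0.025,0.04],[-0.033,0.025,0.04],[0,0,0.04],[0,0,0]], rotation=[[0,0,0],[0,0,0],[0,0,0],[0,0,0],[0,0,0],[0,0,0],[0,0,0],[0,0,0],[0,0,0],[0,0,0],[0,0,0],[0,0,0],[0,0,0],[0,0,0]], jaw=[1,1,1,1,1,1,1,1,1,1,1,1,1,1])

```text
time_s: 3.4
tool_pos: [0.459, -0.0466, 0.3617]
tool_rot: [-179.6, 0.2, 72.2]
force: [-0.7, 0.6, -0.9]
grip_width: 0.0872
grasp_force: 0.0
```

```bash
cat >> h.py <<'E'
def parcels(c):
    for k in brown(c):
        r=cv2.minAreaRect(k); z=.042
        b=np.array([on(c,p,z)[:2] for p in cv2.boxPoints(r)]); e=b[1]-b[0]; f=b[2]-b[1]; L=[np.linalg.norm(e),np.linalg.norm(f)]
        if max(L)<.11: s=(e,f)[int(np.argmin(L))]; print("parcel",b.mean(0).round(3),np.round(L,3),"short axis",round(float(np.degrees(np.arctan2(s[1],s[0]))%180)))
E
python3 - <<'E'
from h import *
plan((.459,-.071,.29,72),(.459,-.071,.185,72)); parcels(cam("top"))
E
```

```text
at [ 0.459  -0.0466  0.3617] [-179.6    0.2   72.2] 3.4
turn [-0.008  0.004  0.003] rows0.1 shift [-0.023  0.008  0.072] rows1.5
turn [0. 0. 0.] rows0.0 shift [ 0.    -0.     0.105] rows2.1
parcel [ 0.461 -0.198] [0.056 0.072] short axis 136
parcel [ 0.594 -0.068] [0.074 0.039] short axis 12
parcel [ 0.778 -0.098] [0.078 0.078] short axis 92
```

send_rows(xyz=[[-0.023,0.008,0.03],[0,0,0.03],[0,0,0.03],[0,0,0.03],[0,0,0.03],[0,0,0.024],[0,0,0],[0,0,0],[0,0,0],[0,0,0],[0,0,0],[0,0,0]], rotation=[[0,0,0],[0,0,0],[0,0,0],[0,0,0],[0,0,0],[0,0,0],[0,0,0],[0,0,0],[0,0,0],[0,0,0],[0,0,0],[0,0,0]], jaw=[1,1,1,1,1,1,1,0,0,0,0,0])

```text
time_s: 4.65
tool_pos: [0.4619, -0.0698, 0.1923]
tool_rot: [180.0, -0.1, 72.4]
force: [-0.6, 0.5, 0.7]
grip_width: 0.0546
grasp_force: 0.7
```

```bash
cat >> h.py <<'E'
BC=np.array([.526,.189]); BY=99.
def box(v):  # lockbox frame -> world
    return Ro.from_euler("z",BY,degrees=True).apply(v)+[*BC,0]
E
python3 - <<'E'
from h import *
w=box((0,-.088,0)); print(w)
plan((.459,-.071,.35,72),(w[0],w[1],.33,189),(w[0],w[1],.2,189))
E
```

```text
[0.61291657 0.20276623 0.        ]
at [ 0.4619 -0.0698  0.1923] [ 1.80e+02 -1.00e-01  7.24e+01] 4.7
turn [ 0.    -0.001  0.006] rows0.0 shift [-0.002 -0.002 -0.158] rows3.2
turn [-0.     0.    -2.042] rows13.6 shift [-0.195  0.246  0.02 ] rows6.3
turn [0. 0. 0.] rows0.0 shift [ 0.   -0.    0.13] rows2.6
```

send_rows(xyz=[[0,0,0],[0,0,0],[0,0,0],[0,0,-0.02],[0,0,-0.03],[0,0,-0.04],[0,0,-0.04],[0,0,-0.03],[0,0,0],[0,0,0],[0,0,0],[0,0,0],[0,0,0]], rotation=[[0,0,0],[0,0,0],[0,0,0],[0,0,0],[0,0,0],[0,0,0.138],[0,0,0.138],[0,0,0.138],[0,0,0.138],[0,0,0.138],[0,0,0.138],[0,0,0.138],[0,0,0.138]], jaw=[0,0,0,0,0,0,0,0,0,0,0,0,0])

```text
time_s: 5.95
tool_pos: [0.4617, -0.0701, 0.3512]
tool_rot: [180.0, -0.0, 8.8]
force: [0.5, 0.3, -1.4]
grip_width: 0.0499
grasp_force: 20.0
```

Run:
```python
from h import *
w=box((0,-.088,0)); 
plan((w[0],w[1],.33,9),(w[0],w[1],.2,9))
```

```text
at [ 0.4617 -0.0701  0.3512] [180.   -0.    8.8] 6.0
turn [ 0.    -0.    -0.003] rows0.0 shift [ 0.192 -0.246  0.021] rows6.3
turn [0. 0. 0.] rows0.0 shift [ 0.   -0.    0.13] rows2.6
```

send_rows(xyz=[[0.024,-0.031,0],[0.024,-0.031,0],[0.024,-0.031,0],[0.024,-0.031,0],[0.024,-0.031,0],[0.024,-0.031,0],[0.024,-0.031,0],[0.024,-0.029,0],[0,0,0.03],[0,0,0.03],[0,0,0.03],[0,0,0.03],[0,0,0.027],[0,0,0],[0,0,0],[0,0,0],[0,0,0],[0,0,0],[0,0,0]], rotation=[[0,0,0],[0,0,0],[0,0,0],[0,0,0],[0,0,0],[0,0,0],[0,0,0],[0,0,0],[0,0,0],[0,0,0],[0,0,0],[0,0,0],[0,0,0],[0,0,0],[0,0,0],[0,0,0],[0,0,0],[0,0,0],[0,0,0]], jaw=[0,0,0,0,0,0,0,0,0,0,0,0,0,0,1,1,1,1,1])

```text
time_s: 7.85
tool_pos: [0.6126, 0.2036, 0.2055]
tool_rot: [-180.0, -0.1, 9.2]
force: [0.3, 0.1, -0.2]
grip_width: 0.0817
grasp_force: 0.0
```

Run:
```python
from h import *
plan((.613,.203,.33,9),(.460,-.197,.33,46),(.460,-.197,.19,46))
c=cam("top"); parcels(c)
```

```text
at [0.6126 0.2036 0.2055] [-1.8e+02 -1.0e-01  9.2e+00] 7.8
turn [-0.001 -0.001  0.003] rows0.0 shift [ 0.     0.001 -0.124] rows2.5
turn [ 0.     0.    -0.646] rows4.3 shift [-0.394  0.168  0.   ] rows8.6
turn [0. 0. 0.] rows0.0 shift [ 0.   -0.    0.14] rows2.8
parcel [ 0.46  -0.199] [0.056 0.068] short axis 136
parcel [ 0.593 -0.068] [0.075 0.039] short axis 12
parcel [0.607 0.197] [0.053 0.073] short axis 97
parcel [ 0.778 -0.098] [0.078 0.078] short axis 92
```

send_rows(xyz=[[0,0,-0.04],[0,0,-0.04],[0,0,-0.045],[0,0,0],[0,0,0],[0,0,0],[-0.039,0.017,0],[-0.039,0.017,0],[-0.039,0.017,0],[-0.039,0.017,0],[-0.039,0.017,0],[-0.039,0.017,0],[-0.039,0.017,0],[-0.039,0.017,0],[-0.039,0.017,0],[-0.039,0.017,0],[0,0,0],[0,0,0]], rotation=[[0,0,0],[0,0,-0.13],[0,0,-0.13],[0,0,-0.13],[0,0,-0.13],[0,0,-0.126],[0,0,0],[0,0,0],[0,0,0],[0,0,0],[0,0,0],[0,0,0],[0,0,0],[0,0,0],[0,0,0],[0,0,0],[0,0,0],[0,0,0]], jaw=[1,1,1,1,1,1,1,1,1,1,1,1,1,1,1,1,1,1])

```text
time_s: 9.7
tool_pos: [0.4643, -0.1966, 0.3298]
tool_rot: [-180.0, -0.1, 46.0]
force: [-0.3, 0.7, -0.4]
grip_width: 0.0872
grasp_force: 0.0
```

Run:
```python
from h import *
plan((.461,-.198,.24,46),(.461,-.198,.19,46))
```

```text
at [ 0.4643 -0.1966  0.3298] [-1.8e+02 -1.0e-01  4.6e+01] 9.7
turn [-0.    -0.001 -0.   ] rows0.0 shift [-0.003 -0.001  0.09 ] rows1.8
turn [0. 0. 0.] rows0.0 shift [ 0.   -0.    0.05] rows1.0
```

send_rows(xyz=[[-0.003,-0.001,0.03],[0,0,0.03],[0,0,0.03],[0,0,0.03],[0,0,0.02],[0,0,0],[0,0,0],[0,0,0],[0,0,0],[0,0,0],[0,0,0],[0,0,0],[0,0,-0.02],[0,0,-0.03],[0,0,-0.04],[0,0,-0.04],[0,0,-0.02],[0,0,0]], rotation=[[0,0,0],[0,0,0],[0,0,0],[0,0,0],[0,0,0],[0,0,0],[0,0,0],[0,0,0],[0,0,0],[0,0,0],[0,0,0],[0,0,0],[0,0,0],[0,0,0.13],[0,0,0.13],[0,0,0.13],[0,0,0.13],[0,0,0.126]], jaw=[1,1,1,1,1,1,0,0,0,0,0,0,0,0,0,0,0,0])

```text
time_s: 11.5
tool_pos: [0.4629, -0.1979, 0.3426]
tool_rot: [180.0, -0.4, 8.8]
force: [0.2, 1.0, -2.3]
grip_width: 0.0556
grasp_force: 20.0
```

Run:
```python
from h import *
w=box((0,0,0)); 
plan((w[0],w[1],.34,9),(w[0],w[1],.2,9)); print(env.get_obs()["grip_width"])
```

```text
at [ 0.4629 -0.1979  0.3426] [180.   -0.4   8.8] 11.5
turn [ 0.001 -0.006 -0.003] rows0.0 shift [ 0.123 -0.372  0.003] rows7.8
turn [0. 0. 0.] rows0.0 shift [ 0.   -0.    0.14] rows2.8
0.05560406450080886
```

send_rows(xyz=[[0.014,-0.041,0],[0.014,-0.041,0],[0.014,-0.041,0],[0.014,-0.041,0],[0.014,-0.041,0],[0.014,-0.041,0],[0.014,-0.041,0],[0.014,-0.041,0],[0.011,-0.044,0],[0,0,0],[0,0,0.03],[0,0,0.03],[0,0,0.03],[0,0,0.03],[0,0,0.02],[0,0,0],[0,0,0],[0,0,0],[0,0,0],[0,0,0]], rotation=[[0,0,0],[0,0,0],[0,0,0],[0,0,0],[0,0,0],[0,0,0],[0,0,0],[0,0,0],[0,0,0],[0,0,0],[0,0,0],[0,0,0],[0,0,0],[0,0,0],[0,0,0],[0,0,0],[0,0,0],[0,0,0],[0,0,0],[0,0,0]], jaw=[0,0,0,0,0,0,0,0,0,0,0,0,0,0,0,0,1,1,1,1])

```text
time_s: 13.5
tool_pos: [0.5247, 0.1899, 0.2007]
tool_rot: [-179.9, -0.1, 9.2]
force: [-0.4, 0.5, -0.4]
grip_width: 0.0801
grasp_force: 0.0
```

Run:
```python
from h import *
plan((.526,.189,.33,9),(.594,-.068,.33,102),(.594,-.068,.33,-78),(.594,-.068,.185,-78))
c=cam("top"); parcels(c)
```

```text
at [0.5247 0.1899 0.2007] [-1.799e+02 -1.000e-01  9.200e+00] 13.5
turn [-0.001 -0.002  0.003] rows0.0 shift [ 0.001  0.001 -0.129] rows2.6
turn [ 0.     0.    -1.623] rows10.8 shift [-0.266  0.013  0.   ] rows5.3
turn [ 0.    -0.     3.142] rows20.9 shift [0. 0. 0.] rows0.0
turn [0. 0. 0.] rows0.0 shift [ 0.    -0.     0.145] rows2.9
parcel [0.518 0.177] [0.042 0.061] short axis 97
parcel [ 0.593 -0.067] [0.075 0.039] short axis 12
parcel [0.609 0.198] [0.055 0.076] short axis 98
parcel [ 0.778 -0.098] [0.078 0.078] short axis 92
```

send_rows(xyz=[[0,0,-0.04],[0,0,-0.04],[0,0,-0.04],[0,0,-0.01],[0,0,0],[0,0,0],[0,0,0],[0,0,0],[0,0,0],[0,0,0],[0,0,0],[0,0,0],[-0.044,0.002,0],[-0.044,0.002,0],[-0.044,0.002,0],[-0.044,0.002,0],[-0.045,0.002,0],[-0.045,0.003,0],[0,0,0]], rotation=[[0,0,0],[0,0,-0.147],[0,0,-0.147],[0,0,-0.147],[0,0,-0.147],[0,0,-0.147],[0,0,-0.147],[0,0,-0.147],[0,0,-0.147],[0,0,-0.147],[0,0,-0.147],[0,0,-0.15],[0,0,0],[0,0,0],[0,0,0],[0,0,0],[0,0,0],[0,0,0],[0,0,0]], jaw=[1,1,1,1,1,1,1,1,1,1,1,1,1,1,1,1,1,1,1])

```text
time_s: 15.45
tool_pos: [0.592, -0.0761, 0.3305]
tool_rot: [179.9, 0.3, 101.3]
force: [-1.1, -0.6, -0.4]
grip_width: 0.0866
grasp_force: 0.0
```

Run:
```python
from h import *
plan((.594,-.068,.24,102),(.594,-.068,.186,102))
```

```text
at [ 0.592  -0.0761  0.3305] [179.9   0.3 101.3] 15.4
turn [ 0.001  0.005 -0.012] rows0.1 shift [0.008 0.004 0.091] rows1.8
turn [0. 0. 0.] rows0.0 shift [ 0.    -0.     0.054] rows1.1
```

send_rows(xyz=[[0.006,0.004,0.02],[0,0,0.03],[0,0,0.03],[0,0,0.03],[0,0,0.033],[0,0,0],[0,0,0],[0,0,0],[0,0,0],[0,0,0],[0,0,0],[0,0,0],[0,0,0],[0,0,0],[0,0,-0.02],[0,0,-0.03],[0,0,-0.04],[0,0,-0.04],[0,0,-0.015],[0,0,0]], rotation=[[0,0,-0.01],[0,0,0],[0,0,0],[0,0,0],[0,0,0],[0,0,0],[0,0,0],[0,0,0],[0,0,0],[0,0,0],[0,0,0],[0,0,0],[0,0,0],[0,0,0],[0,0,0],[0,0,0],[0,0,0.14],[0,0,0.14],[0,0,0.14],[0,0,0.14]], jaw=[1,1,1,1,1,1,0,0,0,0,0,0,0,0,0,0,0,0,0,0])

```text
time_s: 17.45
tool_pos: [0.5957, -0.0615, 0.3348]
tool_rot: [179.7, -0.2, 70.1]
force: [-1.3, -0.5, -1.2]
grip_width: 0.0397
grasp_force: 20.0
```

send_rows(xyz=[[0,0,0],[0,0,0],[0,0,0],[0,0,0],[0,0,0],[0,0,0],[0,0,0],[0,0,0]], rotation=[[0,0,0.133],[0,0,0.133],[0,0,0.133],[0,0,0.133],[0,0,0.133],[0,0,0.133],[0,0,0.133],[0,0,0.133]], jaw=[0,0,0,0,0,0,0,0])

```text
time_s: 18.25
tool_pos: [0.5947, -0.061, 0.3313]
tool_rot: [-180.0, 0.0, 9.2]
force: [-0.6, -0.3, -1.0]
grip_width: 0.04
grasp_force: 20.0
```

Run:
```python
from h import *
w=box((0,.088,0)); 
plan((w[0],w[1],.33,9),(w[0],w[1],.198,9)); print(env.get_obs()["grip_width"])
```

```text
at [ 0.5947 -0.061   0.3313] [-180.     0.     9.2] 18.2
turn [-0.     0.     0.003] rows0.0 shift [-0.117 -0.258  0.001] rows5.7
turn [0. 0. 0.] rows0.0 shift [ 0.    -0.     0.132] rows2.6
0.03997656252442359
```

send_rows(xyz=[[-0.017,-0.037,0],[-0.017,-0.037,0],[-0.017,-0.037,0],[-0.017,-0.037,0],[-0.017,-0.037,0],[-0.016,-0.037,0],[-0.016,-0.036,0],[0,0,0],[0,0,0.03],[0,0,0.03],[0,0,0.03],[0,0,0.025],[0,0,0.015],[0,0,0],[0,0,0],[0,0,0],[0,0,0],[0,0,0],[0,0,0]], rotation=[[0,0,0],[0,0,0],[0,0,0],[0,0,0],[0,0,0],[0,0,0],[0,0,0],[0,0,0],[0,0,0],[0,0,0],[0,0,0],[0,0,0],[0,0,0],[0,0,0],[0,0,0],[0,0,0],[0,0,0],[0,0,0],[0,0,0]], jaw=[0,0,0,0,0,0,0,0,0,0,0,0,0,0,0,1,1,1,1])

```text
time_s: 20.15
tool_pos: [0.437, 0.1743, 0.2021]
tool_rot: [-179.9, -0.1, 9.5]
force: [0.5, 0.0, 0.5]
grip_width: 0.0638
grasp_force: 0.0
```

send_rows(xyz=[[0,0,-0.03],[0,0,-0.04],[0,0,-0.04],[0,0,-0.04],[0,0,-0.04],[0,0,-0.04],[0,0,-0.04],[0,0,-0.04],[0,0,-0.04],[0,0,0]], rotation=[[0,0,0],[0,0,0],[0,0,0],[0,0,0],[0,0,0],[0,0,0],[0,0,0],[0,0,0],[0,0,0],[0,0,0]], jaw=[1,0,0,0,0,0,0,0,0,0])

```text
time_s: 21.15
tool_pos: [0.4377, 0.1738, 0.5567]
tool_rot: [-179.7, -0.4, 9.5]
force: [1.0, -0.8, 0.1]
grip_width: 0.0159
grasp_force: 0.0
```

Run:
```python
from h import *
p,R=tool(); print(p,R.as_euler("xyz",degrees=True))
t=cam("top"); parcels(t); s=cam("scene")
a=np.hstack([cv2.resize(t["image"][160:320,20:240],(396,288)),cv2.resize(s["image"][50:270,150:430],(396,288))]); cv2.imwrite("pics/p1.png",a)
```

```text
[0.43773036 0.17376008 0.55673109] [-179.71276637   -0.44502403    9.47333359]
parcel [ 0.778 -0.098] [0.078 0.078] short axis 92
```

View pics/p1.png

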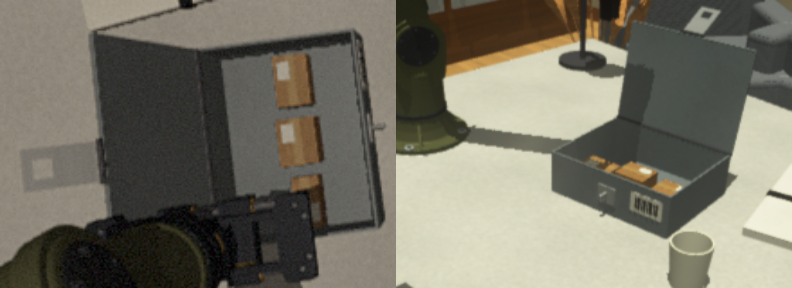

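Three parcels lie flat inside the box. Next I close the lid from behind with shut fingers.

Run:
```python
from h import *
w=box((.20,.09,0)); plan((w[0],w[1],.557,9),(w[0],w[1],.483,9))
th=np.concatenate([[1.75],np.arange(1.65,-.01,-.0825)])
F=.205*np.cos(th)-.006*np.sin(th)-.015; Z=.1+.205*np.sin(th)+.006*np.cos(th)
print("start f",F[0].round(4),Z[0].round(4))
for i in range(1,len(th)): print(th[i].round(2),(F[i]-F[i-1]).round(4),(-(Z[i]-Z[i-1])).round(4))
```

```text
at [0.437  0.1738 0.552 ] [-1.799e+02 -1.000e-01  9.500e+00] 21.2
turn [-0.001 -0.001  0.008] rows0.1 shift [ 0.    -0.201 -0.005] rows4.0
turn [0. 0. 0.] rows0.0 shift [ 0.    -0.     0.074] rows1.5
start f -0.0574 0.3006
1.65 0.0202 -0.0032
1.57 0.0169 -0.0011
1.48 0.0169 0.0003
1.4 0.0168 0.0017
1.32 0.0166 0.003
1.24 0.0163 0.0044
1.15 0.0159 0.0057
1.07 0.0154 0.007
0.99 0.0148 0.0083
0.91 0.014 0.0094
0.82 0.0132 0.0106
0.74 0.0123 0.0116
0.66 0.0113 0.0126
0.58 0.0102 0.0135
0.49 0.0091 0.0143
0.41 0.0079 0.015
0.33 0.0066 0.0156
0.25 0.0053 0.0161
0.16 0.0039 0.0164
0.08 0.0026 0.0167
-0.0 0.0012 0.0169
```

send_rows(xyz=[[0,-0.033,0],[0,-0.034,0],[0,-0.034,0],[0,-0.034,0],[0,-0.033,0],[0,-0.033,0],[0,0,0],[0,0,0.02],[0,0,0.02],[0,0,0.02],[0,0,0.009],[0,0,0]], rotation=[[0,0,0.008],[0,0,0],[0,0,0],[0,0,0],[0,0,0],[0,0,0],[0,0,0],[0,0,0],[0,0,0],[0,0,0],[0,0,0],[0,0,0]], jaw=[0,0,0,0,0,0,0,0,0,0,0,0])

```text
time_s: 22.45
tool_pos: [0.4047, 0.3718, 0.4806]
tool_rot: [179.9, 0.2, 9.0]
force: [-0.1, 0.0, -0.3]
grip_width: 0.0006
grasp_force: 0.0
```

send_rows(xyz=[[0,0.011,0],[0,0.011,0],[0,0.011,0],[0,0.02,-0.003],[0,0.017,-0.001],[0,0.017,0],[0,0.017,0.002],[0,0.017,0.003],[0,0.016,0.004],[0,0.016,0.006],[0,0.015,0.007],[0,0,0]], rotation=[[0,0,0],[0,0,0],[0,0,0],[0,0,0],[0,0,0],[0,0,0],[0,0,0],[0,0,0],[0,0,0],[0,0,0],[0,0,0],[0,0,0]], jaw=[0,0,0,0,0,0,0,0,0,0,0,0])

```text
time_s: 23.65
tool_pos: [0.4318, 0.2035, 0.4632]
tool_rot: [179.9, 0.1, 8.8]
force: [-1.3, 0.3, -0.8]
grip_width: 0.0004
grasp_force: 0.0
```

Run:
```python
from h import *
p,R=tool(); print(p,R.as_euler("xyz",degrees=True)); v=Ro.from_euler("z",-BY,degrees=True).apply(p-[*BC,0]); print("lockbox frame",v.round(4),"f",(.11-v[0]).round(4),"tip z",(p[2]-.182).round(4))
t=cam("top"); parcels(t); s=cam("scene")
a=np.hstack([cv2.resize(t["image"][160:320,20:240],(396,288)),cv2.resize(s["image"][50:270,150:430],(396,288))]); cv2.imwrite("pics/p2.png",a)
```

```text
[0.43183239 0.20345221 0.46318222] [1.79913136e+02 1.34257534e-01 8.80984978e+00]
lockbox frame [0.029  0.0907 0.4632] f 0.081 tip z 0.2812
parcel [ 0.778 -0.098] [0.078 0.078] short axis 92
```

View pics/p2.png

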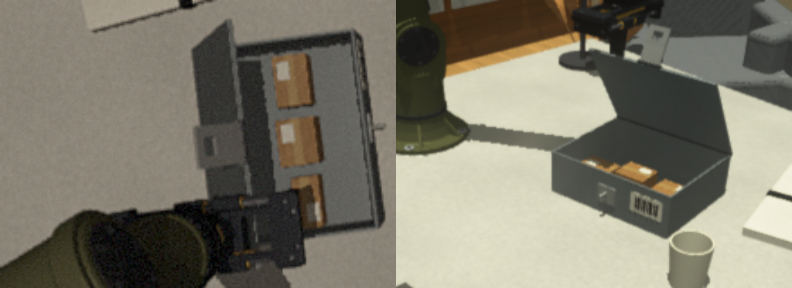

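The lid moved to about 65° and nothing lies behind the box. Continuing the arc down.

send_rows(xyz=[[0,0.013,0.008],[0,0.014,0.0095],[0,0.013,0.0105],[0,0.012,0.0115],[0,0.011,0.0125],[0,0.01,0.0135],[0,0.009,0.0145],[0,0.008,0.015],[0,0.0065,0.0155],[0,0.005,0.016],[0,0.003,0.01],[0,0.002,0.01],[0,0,0.01],[0,0,0.008],[0,0,0.006],[0,0,0.006],[0,0,0.004],[0,0,0]], rotation=[[0,0,0],[0,0,0],[0,0,0],[0,0,0],[0,0,0],[0,0,0],[0,0,0],[0,0,0],[0,0,0],[0,0,0],[0,0,0],[0,0,0],[0,0,0],[0,0,0],[0,0,0],[0,0,0],[0,0,0],[0,0,0]], jaw=[0,0,0,0,0,0,0,0,0,0,0,0,0,0,0,0,0,0])

```text
time_s: 25.55
tool_pos: [0.4492, 0.1015, 0.2882]
tool_rot: [-179.9, 0.2, 9.0]
force: [-16.6, -4.6, 44.5]
grip_width: 0.0005
grasp_force: 22.4
```

Run:
```python
from h import *
o=env.get_obs(); print(o["force"])
p,R=tool(); v=Ro.from_euler("z",-BY,degrees=True).apply(p-[*BC,0]); print("lockbox frame",v.round(4),"f",(.11-v[0]).round(4),"tip z",(p[2]-.182).round(4))
```

```text
[-16.5899938   -4.60238567  44.52201742]
lockbox frame [-0.0744  0.0895  0.2882] f 0.1844 tip z 0.1062
```

send_rows(xyz=[[0,0,-0.015],[0,-0.01,-0.03],[0,-0.02,-0.04],[0,-0.03,-0.04],[0,-0.03,0],[0,0,0]], rotation=[[0,0,0],[0,0,0],[0,0,0],[0,0,0],[0,0,0],[0,0,0]], jaw=[0,0,0,0,0,0])

```text
time_s: 26.15
tool_pos: [0.4329, 0.1951, 0.4101]
tool_rot: [-179.9, -0.1, 9.5]
force: [0.4, -0.2, -0.5]
grip_width: 0.0005
grasp_force: 0.0
```

Run:
```python
from h import *
t=cam("top"); s=cam("scene")
a=np.hstack([cv2.resize(t["image"][160:320,80:300],(396,288)),cv2.resize(s["image"][90:250,210:430],(396,288))]); cv2.imwrite("pics/p3.png",a)
p,R=tool(); v=Ro.from_euler("z",-BY,degrees=True).apply(p-[*BC,0]); print("lockbox frame",v.round(4))
print("lid corners if shut, scene:",[px(s,box(q)).round(1).tolist() for q in((-.114,.14,.106),(-.114,-.14,.106))])
```

```text
lockbox frame [0.0163 0.0908 0.4087]
lid corners if shut, scene: [[257.4, 164.3], [342.0, 199.9]]
```

View pics/p3.png

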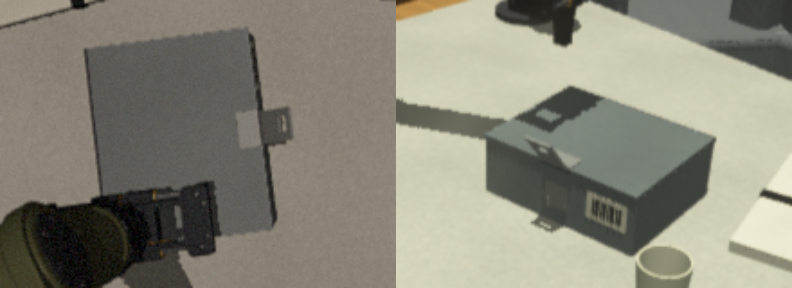

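Lid shut with its corners where predicted. The hasp leans forward and up at about 55–60° from the front edge, so I push it from behind.

send_rows(xyz=[[0.03,0.034,0],[0.03,0.034,0],[0.031,0.034,0],[0,0,0],[0,0,0.03],[0,0,0.03],[0,0,0.02],[0,0,0.012],[0,0,0]], rotation=[[0,0,0.008],[0,0,0],[0,0,0],[0,0,0],[0,0,0],[0,0,0],[0,0,0],[0,0,0],[0,0,0]], jaw=[0,0,0,0,0,0,0,0,0])

```text
time_s: 27.15
tool_pos: [0.5385, 0.1028, 0.3156]
tool_rot: [180.0, 0.2, 8.5]
force: [0.1, 0.1, 0.5]
grip_width: 0.0005
grasp_force: 0.0
```

Run:
```python
from h import *
p,R=tool(); v=Ro.from_euler("z",-BY,degrees=True).apply(p-[*BC,0]); print("f'",(-.116-v[0]).round(4),"y",v[1].round(4),"tip z",(p[2]-.182).round(4),env.get_obs()["force"])
```

```text
f' -0.0289 y 0.0011 tip z 0.1336 [0.12230123 0.08681755 0.48199742]
```

send_rows(xyz=[[0,0.015,0],[0,0.014,0],[0,0.007,0.003],[0,0.006,0.006],[0,0.005,0.008],[0,0.002,0.009],[0,0.009,0],[0,0.009,0],[0,0.009,0],[0,0,0.009],[0,0,0.009],[0,-0.005,0.008],[0,-0.006,0.006],[0,-0.006,0.003],[0,-0.006,0],[0,-0.006,0],[0,-0.006,0],[0,-0.003,0],[0,0,0]], rotation=[[0,0,0],[0,0,0],[0,0,0],[0,0,0],[0,0,0],[0,0,0],[0,0,0],[0,0,0],[0,0,0],[0,0,0],[0,0,0],[0,0,0],[0,0,0],[0,0,0],[0,0,0],[0,0,0],[0,0,0],[0,0,0],[0,0,0]], jaw=[0,0,0,0,0,0,0,0,0,0,0,0,0,0,0,0,0,0,0])

```text
time_s: 29.05
tool_pos: [0.5452, 0.0658, 0.2562]
tool_rot: [180.0, -0.0, 8.6]
force: [1.2, -1.6, -0.1]
grip_width: 0.0009
grasp_force: 0.8
```

Run:
```python
from h import *
p,R=tool(); v=Ro.from_euler("z",-BY,degrees=True).apply(p-[*BC,0]); print("f'",(-.116-v[0]).round(4),"y",v[1].round(4),"tip z",(p[2]-.182).round(4),env.get_obs()["force"])
```

```text
f' 0.0087 y 0.0004 tip z 0.0742 [ 1.19517986 -1.55799728 -0.07935824]
```

send_rows(xyz=[[0,-0.004,0],[0,-0.004,0],[0,0,0]], rotation=[[0,0,0],[0,0,0],[0,0,0]], jaw=[0,0,0])

```text
time_s: 29.35
tool_pos: [0.5446, 0.0677, 0.2563]
tool_rot: [179.4, -0.1, 8.3]
force: [4.2, -14.5, -2.7]
grip_width: 0.0005
grasp_force: 7.1
```

send_rows(xyz=[[0,0.02,0],[0,0.04,-0.01],[0,0.04,-0.04],[0,0.04,-0.04],[0,0.03,-0.04],[0,0.03,0],[0,0.03,0],[0,0,0]], rotation=[[0,0,0],[0,0,0],[0,0,0],[0,0,0],[0,0,0],[0,0,0],[0,0,0],[0,0,0]], jaw=[0,0,0,0,0,0.5,1,1])

```text
time_s: 30.15
tool_pos: [0.576, -0.1494, 0.3777]
tool_rot: [179.9, -0.1, 8.2]
force: [-0.0, -0.9, 0.6]
grip_width: 0.017
grasp_force: 0.0
```

Run:
```python
from h import *
t=cam("top"); s=cam("scene")
a=np.hstack([cv2.resize(t["image"][160:280,350:440],(294,392),interpolation=2),cv2.resize(s["image"][130:250,230:380],(490,392),interpolation=2)]); cv2.imwrite("pics/p4.png",a)
w=t["image"][170:270,365:430]; m=(w.min(2)>95).astype(np.uint8)
k=[k for k in cv2.findContours(m,0,2)[0]]
```

```text
(no output)
```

View pics/p4.png

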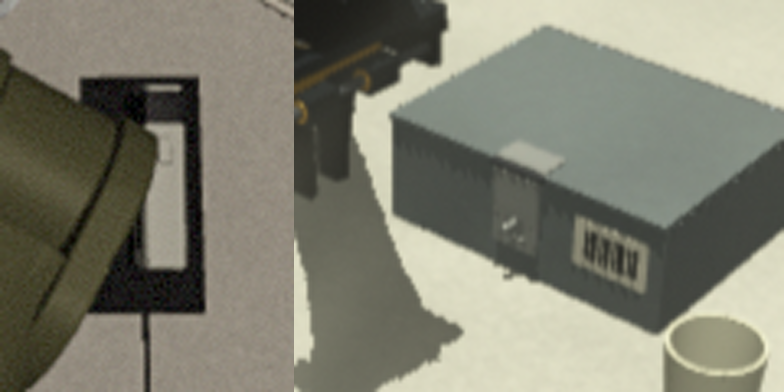

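The hasp lies home with the staple through its slot. The scanner is undisturbed, with ends at about (400,186) and (401,242) in the top view.

Run:
```python
from h import *
t=cam("top")
im=cv2.imread("pics/top0.png")
a=on(t,(400.2,185.6),.038); b=on(t,(400.8,242.5),.038); print(a.round(3),b.round(3),np.linalg.norm(a-b).round(3),np.degrees(np.arctan2(*(a-b)[1::-1])).round(1))
m=(im[185:250,385:415].min(2)>90).astype(np.uint8); k=max(cv2.findContours(m,0,2)[0],key=cv2.contourArea); r=cv2.minAreaRect(k)
bb=np.array([on(t,p+[385,185],.038)[:2] for p in cv2.boxPoints(r)]); print("white",bb.mean(0).round(4),bb.round(3).tolist())
for e in(bb[1]-bb[0],bb[2]-bb[1]): print(np.linalg.norm(e).round(3),np.degrees(np.arctan2(e[1],e[0])).round(1))
c=(a+b)/2
plan((c[0],c[1],.38,2),(c[0],c[1],.194,2))
```

```text
[ 0.677 -0.378  0.038] [ 0.526 -0.382  0.038] 0.151 1.2
white [ 0.5866 -0.3789] [[0.643, -0.362], [0.644, -0.394], [0.53, -0.395], [0.529, -0.364]]
0.032 -88.3
0.114 -179.4
at [ 0.5769 -0.1437  0.3765] [-179.9    0.     8.6] 30.3
turn [-0.002  0.     0.115] rows0.8 shift [ 0.016  0.237 -0.003] rows4.8
turn [0. 0. 0.] rows0.0 shift [ 0.    -0.     0.186] rows3.7
```

send_rows(xyz=[[0,0,0],[0.003,0.034,0],[0.003,0.034,0],[0.003,0.034,0],[0.003,0.034,0],[0.002,0.034,0],[0.002,0.034,0],[0,0.033,0],[0,0,0.02],[0,0,0.03],[0,0,0.03],[0,0,0.03],[0,0,0],[0,0,0]], rotation=[[0,0,0.125],[0,0,0],[0,0,0],[0,0,0],[0,0,0],[0,0,0],[0,0,0],[0,0,0],[0,0,0],[0,0,0],[0,0,0],[0,0,0],[0,0,0],[0,0,0]], jaw=[1,1,1,1,1,1,1,1,1,1,1,1,1,1], newtons=40)

```text
time_s: 31.7
tool_pos: [0.5996, -0.3795, 0.2668]
tool_rot: [-179.9, 0.0, 1.5]
force: [-0.2, 0.3, 0.2]
grip_width: 0.0872
grasp_force: 0.0
```

Run:
```python
from h import *
plan((.6015,-.3795,.194,1.3))
```

```text
at [ 0.5996 -0.3795  0.2668] [-179.9    0.     1.5] 31.7
turn [-0.001  0.     0.004] rows0.0 shift [ 0.002 -0.     0.073] rows1.5
```

send_rows(xyz=[[0.002,0,0.02],[0,0,0.02],[0,0,0.018],[0,0,0.015],[0,0,0],[0,0,0],[0,0,0],[0,0,0],[0,0,0],[0,0,0],[0,0,0],[0,0,0],[0,0,0],[0,0,0],[0,0,0]], rotation=[[0,0,0],[0,0,0],[0,0,0],[0,0,0],[0,0,0],[0,0,0],[0,0,0],[0,0,0],[0,0,0],[0,0,0],[0,0,0],[0,0,0],[0,0,0],[0,0,0],[0,0,0]], jaw=[1,1,1,1,1,0,0,0,0,0,0,0,0,0,0])

```text
time_s: 33.2
tool_pos: [0.6008, -0.3807, 0.1938]
tool_rot: [-179.9, -0.0, 1.4]
force: [-0.0, 1.6, 1.9]
grip_width: 0.0341
grasp_force: 40.0
```

Run:
```python
from h import *
w=box((-.2665,-.09,0)); print(w, env.get_obs()["tool_pos"])
p,_=tool()
plan((p[0],p[1],.33,1.4),(w[0],w[1],.33,99),(w[0],w[1],.231,99))
```

```text
[ 0.65658174 -0.06013984  0.        ] [ 0.60082886 -0.38065494  0.19376894]
at [ 0.6008 -0.3807  0.1938] [-179.9   -0.     1.4] 33.2
turn [-0.001 -0.     0.001] rows0.0 shift [ 0.     0.    -0.136] rows2.7
turn [ 0.     0.    -1.703] rows11.4 shift [0.308 0.105 0.   ] rows6.5
turn [0. 0. 0.] rows0.0 shift [ 0.    -0.     0.099] rows2.0
```

send_rows(xyz=[[0,0,-0.02],[0,0,-0.03],[0,0,-0.04],[0,0,-0.046],[0,0,0],[0,0,0],[0,0,0],[0,0,0],[0,0,0],[0,0,0],[0,0,0],[0,0,0],[0,0,0],[0,0,0],[0,0,0],[0,0,0],[0,0,0],[0,0,0]], rotation=[[0,0,0],[0,0,0],[0,0,0],[0,0,0],[0,0,-0.13],[0,0,-0.13],[0,0,-0.13],[0,0,-0.13],[0,0,-0.13],[0,0,-0.13],[0,0,-0.13],[0,0,-0.13],[0,0,-0.13],[0,0,-0.13],[0,0,-0.13],[0,0,-0.13],[0,0,-0.143],[0,0,0]], jaw=[0,0,0,0,0,0,0,0,0,0,0,0,0,0,0,0,0,0])

```text
time_s: 35.0
tool_pos: [0.6, -0.382, 0.331]
tool_rot: [180.0, 0.1, 98.9]
force: [0.1, -0.1, -0.8]
grip_width: 0.0337
grasp_force: 40.0
```

send_rows(xyz=[[0.031,0.01,0],[0.031,0.01,0],[0.031,0.01,0],[0.031,0.01,0],[0.031,0.01,0],[0.031,0.011,0],[0.031,0.011,0],[0.031,0.011,0],[0.03,0.011,0],[0.03,0.011,0],[0,0,0]], rotation=[[0,0,0],[0,0,0],[0,0,0],[0,0,0],[0,0,0],[0,0,0],[0,0,0],[0,0,0],[0,0,0],[0,0,0],[0,0,0]], jaw=[0,0,0,0,0,0,0,0,0,0,0])

```text
time_s: 36.1
tool_pos: [0.6574, -0.0539, 0.3299]
tool_rot: [179.9, -0.2, 99.3]
force: [-0.1, 0.9, -1.7]
grip_width: 0.0338
grasp_force: 40.0
```

Run:
```python
from h import *
w=box((-.2665,-.09,0))
plan((w[0],w[1],.231,99)); print(env.get_obs()["grip_width"])
t=cam("top"); s=cam("scene")
a=np.hstack([cv2.resize(t["image"][110:290,190:400],(396,339),interpolation=2),cv2.resize(s["image"][110:290,200:410],(396,339),interpolation=2)]); cv2.imwrite("pics/p5.png",a)
```

```text
at [ 0.6574 -0.0539  0.3299] [179.9  -0.2  99.3] 36.1
turn [ 0.002 -0.004  0.004] rows0.0 shift [-0.006 -0.002  0.099] rows2.0
0.03383812758902558
```

View pics/p5.png

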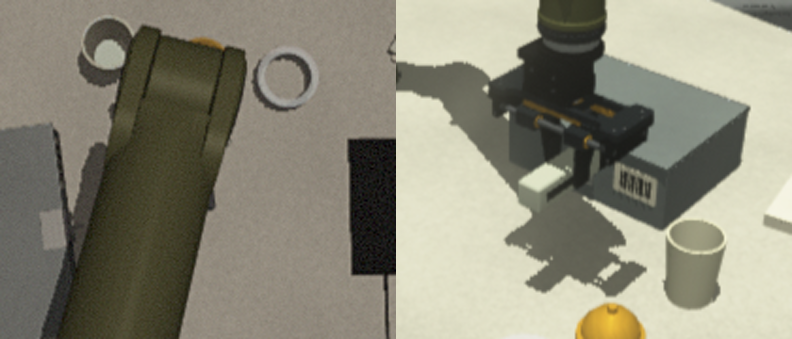

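Scanner held level with its head toward the box. The label centre, about (327,208) in the scene, agrees within a few mm. Lowering to label height and holding.

send_rows(xyz=[[-0.003,0,0.02],[-0.003,0.001,0.02],[0,0,0.02],[0,0,0.02],[0,0,0.012],[0,0,0.007],[0,0,0],[0,0,0],[0,0,0],[0,0,0]], rotation=[[0,0,0],[0,0,0],[0,0,0],[0,0,0],[0,0,0],[0,0,0],[0,0,0],[0,0,0],[0,0,0],[0,0,0]], jaw=[0,0,0,0,0,0,0,0,0,0])

```text
time_s: 37.2
tool_pos: [0.6585, -0.0662, 0.2317]
tool_rot: [179.9, 0.0, 99.0]
force: [-0.4, 0.4, -0.6]
grip_width: 0.0336
grasp_force: 40.0
```

Run:
```python
from h import *
p,R=tool(); W=p+R.apply([.0757,0,.173]); v=Ro.from_euler("z",-BY,degrees=True).apply(W-[*BC,0]); print("window in lockbox",v.round(4),"label - window",(np.array([-.1115,-.09,.058])-v).round(4),R.as_euler("xyz",degrees=True).round(1))
s=cam("scene"); print("window px",px(s,W).round(1))
cv2.imwrite("pics/p6.png",cv2.resize(s["image"][140:260,220:380],(640,480),interpolation=2))
```

```text
window in lockbox [-0.1971 -0.0913  0.0587] label - window [ 0.0856  0.0013 -0.0007] [179.9   0.   99. ]
window px [305.6 222.8]
```

View pics/p6.png

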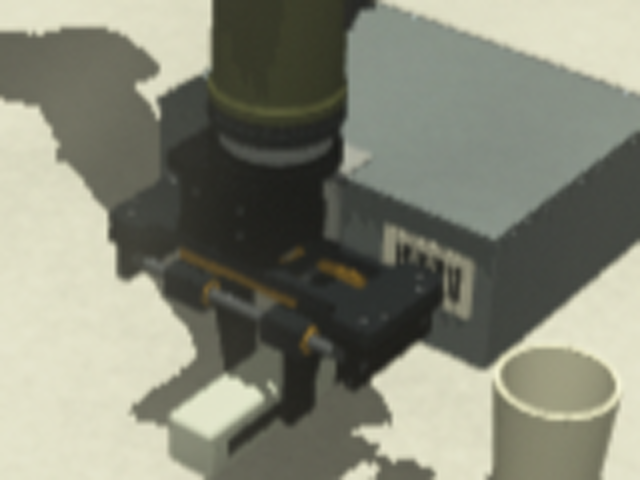

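The scanner sits level and points at the label from about 8.5 cm. Holding still.

send_rows(xyz=[[0,0,0],[0,0,0],[0,0,0],[0,0,0],[0,0,0],[0,0,0],[0,0,0],[0,0,0],[0,0,0],[0,0,0],[0,0,0],[0,0,0],[0,0,0],[0,0,0],[0,0,0],[0,0,0],[0,0,0],[0,0,0],[0,0,0],[0,0,0]], rotation=[[0,0,0],[0,0,0],[0,0,0],[0,0,0],[0,0,0],[0,0,0],[0,0,0],[0,0,0],[0,0,0],[0,0,0],[0,0,0],[0,0,0],[0,0,0],[0,0,0],[0,0,0],[0,0,0],[0,0,0],[0,0,0],[0,0,0],[0,0,0]], jaw=[0,0,0,0,0,0,0,0,0,0,0,0,0,0,0,0,0,0,0,0])

```text
time_s: 39.25
tool_pos: [0.6582, -0.0662, 0.2308]
tool_rot: [180.0, -0.0, 99.0]
force: [0.0, -0.0, -1.4]
grip_width: 0.034
grasp_force: 40.0
```

send_rows(xyz=[[0,0,0],[0,0,0],[0,0,0],[0,0,0],[0,0,0],[0,0,-0.02],[0,0,-0.03],[0,0,-0.03],[0,0,-0.02],[0,0,0]], rotation=[[0,0,0],[0,0,0],[0,0,0],[0,0,0],[0,0,0],[0,0,0],[0,0,0],[0,0,0],[0,0,0],[0,0,0]], jaw=[0,0,0,0,0,0,0,0,0,0])

```text
time_s: 40.25
tool_pos: [0.6592, -0.0668, 0.3345]
tool_rot: [179.6, 0.1, 99.0]
force: [-0.1, -0.1, -0.8]
grip_width: 0.0338
grasp_force: 40.0
```

Run:
```python
from h import *
p,_=tool()
plan((p[0],p[1],.33,99),(.593,-.371,.33,99),(.593,-.371,.33,2),(.593,-.371,.195,2))
s=cam("scene"); cv2.imwrite("pics/p7.png",cv2.resize(s["image"][110:260,220:400],(540,450),interpolation=2))
```

```text
at [ 0.6592 -0.0668  0.3345] [1.796e+02 1.000e-01 9.900e+01] 40.2
turn [ 0.007  0.001 -0.   ] rows0.0 shift [ 0.    -0.     0.004] rows0.1
turn [0. 0. 0.] rows0.0 shift [-0.29  -0.113 -0.   ] rows6.2
turn [ 0.    -0.     1.693] rows11.3 shift [0. 0. 0.] rows0.0
turn [0. 0. 0.] rows0.0 shift [ 0.    -0.     0.135] rows2.7
```

View pics/p7.png

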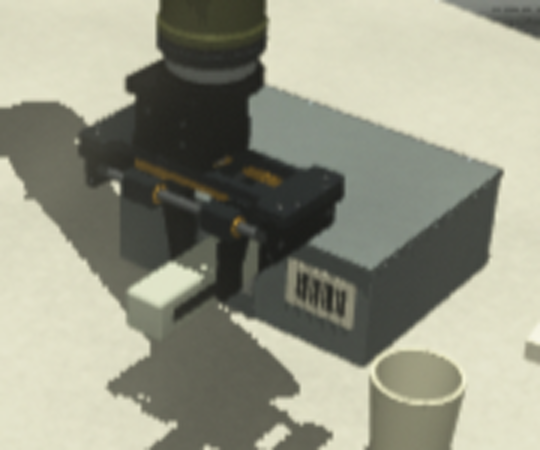

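The scanner is still square and level in the grip, and the lid and hasp look shut. Returning it to the pad.

send_rows(xyz=[[-0.032,-0.0125,0],[-0.032,-0.0125,0],[-0.032,-0.0125,0],[-0.032,-0.0125,0],[-0.032,-0.0125,0],[-0.032,-0.0125,0],[-0.032,-0.0125,0],[-0.033,-0.0125,0],[-0.033,-0.0125,0],[0,0,0]], rotation=[[0,0,0],[0,0,0],[0,0,0],[0,0,0],[0,0,0],[0,0,0],[0,0,0],[0,0,0],[0,0,0],[0,0,0]], jaw=[0,0,0,0,0,0,0,0,0,0])

```text
time_s: 41.3
tool_pos: [0.5881, -0.3767, 0.3286]
tool_rot: [-179.7, 0.2, 98.5]
force: [-0.2, -0.8, -1.8]
grip_width: 0.0337
grasp_force: 40.0
```

send_rows(xyz=[[0,0,0],[0,0,0],[0,0,0],[0,0,0],[0,0,0],[0,0,0],[0,0,0],[0,0,0],[0,0,0],[0,0,0],[0,0,0],[0,0,0],[0,0,0],[0,0,0]], rotation=[[0,0,0.13],[0,0,0.13],[0,0,0.13],[0,0,0.13],[0,0,0.13],[0,0,0.13],[0,0,0.13],[0,0,0.13],[0,0,0.13],[0,0,0.13],[0,0,0.13],[0,0,0.13],[0,0,0.13],[0,0,0]], jaw=[0,0,0,0,0,0,0,0,0,0,0,0,0,0])

```text
time_s: 42.7
tool_pos: [0.5923, -0.3694, 0.3285]
tool_rot: [-179.9, 0.2, 2.1]
force: [-0.6, -0.6, -1.3]
grip_width: 0.0337
grasp_force: 40.0
```

Run:
```python
from h import *
plan((.593,-.371,.25,2),(.593,-.371,.195,2)); print(env.get_obs()["grip_width"])
```

```text
at [ 0.5923 -0.3694  0.3285] [-179.9    0.2    2.1] 42.7
turn [-0.001  0.003  0.003] rows0.0 shift [0.001 0.002 0.078] rows1.6
turn [0. 0. 0.] rows0.0 shift [ 0.    -0.     0.055] rows1.1
0.033675887165360886
```

send_rows(xyz=[[0.001,0.002,0.03],[0,0,0.03],[0,0,0.03],[0,0,0.02],[0,0,0.01],[0,0,0.007],[0,0,0.006],[0,0,0],[0,0,0],[0,0,0]], rotation=[[0,0,0],[0,0,0],[0,0,0],[0,0,0],[0,0,0],[0,0,0],[0,0,0],[0,0,0],[0,0,0],[0,0,0]], jaw=[0,0,0,0,0,0,0,0,0,0])

```text
time_s: 43.7
tool_pos: [0.5937, -0.3725, 0.1988]
tool_rot: [180.0, -0.1, 2.2]
force: [0.2, -0.2, -0.7]
grip_width: 0.0336
grasp_force: 40.0
```

send_rows(xyz=[[0,0,0.003],[0,0,0.002],[0,0,0],[0,0,0],[0,0,0],[0,0,0],[0,0,0],[0,0,0],[0,0,0],[0,0,-0.02],[0,0,-0.03],[0,0,-0.04],[0,0,-0.04],[0,0,-0.04],[0,-0.04,0],[0,-0.04,0],[0,-0.04,0],[0,-0.04,0],[0,0,0]], rotation=[[0,0,0],[0,0,0],[0,0,0],[0,0,0],[0,0,0],[0,0,0],[0,0,0],[0,0,0],[0,0,0],[0,0,0],[0,0,0],[0,0,0],[0,0,0],[0,0,0],[0,0,0],[0,0,0],[0,0,0],[0,0,0],[0,0,0]], jaw=[0,0,0,0,1,1,1,1,1,1,1,1,1,1,1,1,1,1,1])

```text
time_s: 45.6
tool_pos: [0.5893, -0.2051, 0.3635]
tool_rot: [-179.7, -0.1, 2.7]
force: [0.3, 0.6, -0.0]
grip_width: 0.0872
grasp_force: 0.0
```

Run:
```python
from h import *
t=cam("top"); s=cam("scene"); print(env.get_obs()["force"],tool()[0])
a=np.hstack([cv2.resize(t["image"][110:300,190:440],(396,301),interpolation=2),cv2.resize(s["image"][130:330,110:373],(396,301),interpolation=2)]); cv2.imwrite("pics/p8.png",a)
im=t["image"]; m=(im[185:255,378:415].min(2)>90).astype(np.uint8); k=max(cv2.findContours(m,0,2)[0],key=cv2.contourArea); r=cv2.minAreaRect(k)
bb=np.array([on(t,p+[378,185],.038)[:2] for p in cv2.boxPoints(r)]); print("white body",bb.mean(0).round(4),bb.round(3).tolist())
```

```text
[-0.3887566  -0.08700049  0.39821893] [ 0.58776925 -0.21115088  0.36405924]
white body [ 0.508  -0.4156] [[0.52, -0.414], [0.52, -0.417], [0.496, -0.417], [0.496, -0.414]]
```

View pics/p8.png

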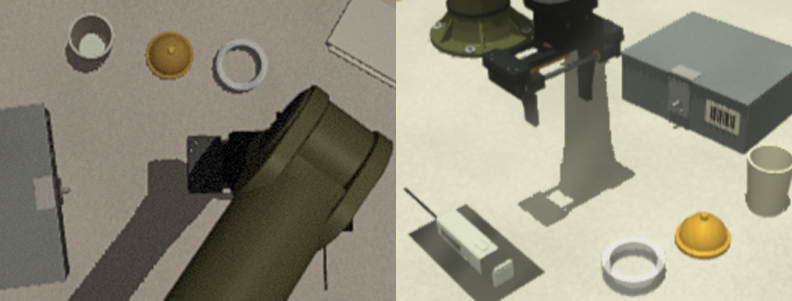

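The scanner lies flat in the middle of its pad, the lid is shut, the hasp is over its staple, and the bell, cup and tape look untouched. The gripper is clear. Handing in.

```bash
python3 -c "
from cell import env
print(env.sign_off())"
```

```text
the job is handed in; nothing more can be done
None
```

I handed the job in at about 46 s: all three parcels are in the lockbox, the lid is shut, the hasp is over its staple, the label was scanned from about 8.5 cm for over two seconds, and the scanner is flat on its pad; the sign-off returned no verdict.

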